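# Unlock a beaker shuttle, park its lock pin and latch it at the far station

### The arm

A 6-joint arm with a two-finger parallel gripper is mounted at the origin on a cart in front of the work surface, level with it; the furniture and walls round the work are solid. World frame = base frame: x ahead of the robot, y to its left, z up, the work surface at z = 0. Lengths are in m, angles in degrees, forces in N, time in s.
With the tool pointing down it reaches from about 0.35 to 1 m from the base axis. Payload 7.1 kg.
Tool frame: the origin (TCP) lies on the centre line of the jaws, within the pads' length; the fingertips stand 17 mm ahead of it and the grasp point (between the pads) lies 2 mm behind it; z points along the fingers, y is the line along which they close (so a half turn about z gives the same grasp; the last joint's range is limited). The gripper opens to 85 mm and grips with 20 to 120 N. Pads are 22 mm wide; open, the fingers measure 114 mm over their backs; the gripper's body (76 mm by 85 mm) begins 54 mm behind the grasp point. The pads swing forward as they close: fully open they stand 13 mm farther back than shut.
Start: joints at [75.63, 24.242, 93.386, -0, 62.372, -1.089], TCP at [0.144, 0.608, 0.248] pointing down, gripper open.
Joint ranges: [-172.04, 172.04], [-51.8, 120.97], [4.93, 147.93], [-75.15, 255.16], [6.16, 154.13], [-145.62, 145.62]. Speed limits (degrees/s): [136.94, 136.94, 172.46, 180, 180, 180].

### API

Orientations are given as [roll, pitch, yaw] about the fixed x, y, z axes, in that order (R = Rz(yaw) Ry(pitch) Rx(roll)).
In Python, from bench import manip gives the robot as it stands.
- The arm moves only by the shell command python3 -m pendant 'ROWS' [FORCE]. ROWS is JSON, a list of rows, each a list of 7 numbers: the turn, a rotation vector about the tool's x, y, z in rad, then the shift along the tool's x, y, z in mm, then the opening, from 0 (shut) to 1 (fully open). A call has 1 to 8 rows; each row is the pose to reach, as a shift and turn from the pose commanded when the call began, along the tool's axes at that moment; what a row does not reach only later rows make up. A row lasts 1/8 s, in which the tool goes at most 62.5 mm and 10.7 degrees, less where a joint would pass 70% of its speed; a pose out of reach is approached as far as the arm can. A call with a gripper value outside its range is refused whole. The fingers move at their own pace and stop on an object; FORCE is the grip in N (left out, the last holds). Time passes only in rows, so rows that repeat a pose let the fingers close. It gives the time, the measured TCP pose, the force, the opening and the grip force at its end, in the units of the state.
- manip.state(): the state, without advancing time (a new reading comes with each control period).
- manip.read_camera(name): name is "side" or "top"; returns (picture, depth): 384x512x3 uint8, blue, green, red; 384x512 float32, m along the optical axis (not along the pixel's ray), 0 where there is no reading.
- manip.get_calibration(name): a dict with "camera_matrix" (3x3 intrinsics, pixels), "camera_from_world" (4x4, takes a point from world to camera coordinates). Camera axes: x right, y down, z forward; pixel columns grow to the right and rows downward; lengths in m; the calibration is good to about 2 mm. A picture is of the moment at which its call begins. get_calibration takes no time and is no camera call.
- manip.hand_in(): hands the job in; it is judged then, once.
The state is a dict: "t": time; "qpos": joint angles; "qd": joint speeds; "joint_torque": joint torques, N m; "tool_pos": TCP position; "tool_rot": TCP orientation; "contact_force": force on the tool from outside, world axes, zero at the start; "wrist_torque": the same for the moment, N m; "width": finger opening in m; "grip_force": force on a finger pad.
Only numpy, scipy, OpenCV 4.12 (cv2) and the standard library are available. Lean on these libraries where they do the work, as an engineer would, in place of code of your own. Each camera call takes 0.05 s, during which the arm holds its last target. There are 200 camera calls.

### The job

Send the beaker on its blue carriage to the far station: draw the yellow lock pin out of the carriage's bore, slide it sideways fully into the notch with the green floor (the other notch is blanked by a red plate), push the carriage home against the dark end stop, then swing the orange catch arm right across the track behind it. The beaker must stay standing in the carriage, and the petri dish and timer beside the fixture stay where they are.

Things in the scene. Friction and masses are not known exactly. Their poses are not given: they have to be found in the camera images.
- base: Fixed shuttle fixture; origin on the bench under it. x = along the track to the far station (away from the robot, yaw within 0.3), y = to the lock pin's side. Aluminium deck top at z = 8 mm; grey guide lands only 5 mm higher (z = 13). Track rails along x at |y| 48.5 to 56 mm. No springs; sliding friction about 0.6.
- lane_end (a point): Middle of the end land's face, on the deck, base (0, 158) mm. The pin's lane runs along base y between lands at x = -29.5 and +29.5 mm, from the track to this face. From y = 91 to 158 mm it opens on both sides into a notch that reaches out to |x| = 90 mm.
- end_stop (a point): Middle of the face of the dark end stop on the deck, base (157, 0) mm; the stop is 92 mm wide and its top at z = 36 mm. Touching it, the carriage's origin is at base x = 112 mm.
- lock_pin: Loose, 0.35 kg, axes as base, origin under the middle of its yellow shoe (56 x 60 y x 18 high mm). Steel shank, 12 mm thick, along -y to y = -64 mm, axis 12.5 mm up: passes over the lands. Black post on the shoe's middle, 20 mm thick, 18 to 44 mm up, for pushing. Starts 14 to 22 mm deep in the bore, drawn along base +y; fits the notches at base y = 121 to 128 mm.
- free_notch: Thin green floor of the free notch, 50 x 58 mm, flush; origin at its centre on the deck, at base x = +60 or -60, y = 124.5 mm. A pin pushed fully into this notch has its origin at base |x| = 62 mm, the same side.
- blank: Red blanking plate 54 x 62 x 10 mm fixed in the other notch (top at z = 18 mm), origin at the centre of its underside.
- carriage: Loose blue carriage, 0.5 kg, 90 x by 94 y mm, 30 mm high, on the deck between the rails (1.5 mm play); origin under its centre, axes as base. A tray with 6 mm walls; on its +y side a solid block with the bore, 15 mm wide, along y at x = 0, 12.5 mm up. Starts at base x = 0, locked by the pin. Push it on the middle of its -x wall.
- beaker: Loose glass beaker, 53 mm across, 70 mm high, 0.08 kg, standing in the carriage's tray, about 10 mm to the -y side of its centre, rim 84 mm above the bench; origin at the centre of its underside.
- catch_arm (a joint): Angle of the orange arm about an upright axis at base (54, -66) mm. 0: from the pivot towards base -x, beside the rail; negative: swung outwards (stop at -0.6); positive: tip turns towards base +y, over the rail; 1.571 (hard stop): square across the track, just behind a carriage that is home. Light friction, stays where left.
- catch_knob (a point): Top of the black knob on the catch arm, 78 mm from the pivot, 18 mm thick, 27 to 61 mm above the bench; the arm below it is 14 mm wide, 15 to 27 mm above the bench. At arm angle a it is at base x = 54 - 78 cos a, y = -66 + 78 sin a mm.
- petri_dish: Loose petri dish 59 mm across, 14 mm high, beside the fixture at its far pin side; origin under its centre. A bystander.
- timer: Loose white bench timer 62 x 66 x 19 mm beside the fixture on the catch arm's side; origin under its centre. A bystander.
Not all that is in view belongs to the job. There is more than one size of the carriage; the job needs the middle-sized.

How it is judged (in metres and radians):
On the way, in this order (a step that is already met when the one before it is completed fails the run):
1. the lock pin is drawn clear of the carriage's bore, the carriage still at its start (y of lock_pin in the frame of base above 0.114 m and x of carriage in the frame of base below 0.02 m), for 0.1 s.
2. the lock pin is parked in the green notch, the carriage still at its start (horizontal distance between lock_pin and free_notch below 0.01 m and z of lock_pin in the frame of base below 0.012 m and angle between the y axis of lock_pin and the y axis of base, either way round below 0.15 rad and x of carriage in the frame of base below 0.02 m), for 0.2 s.
3. the carriage is home at the end stop, the catch arm not yet across (x of carriage in the frame of base above 0.103 m and z of carriage in the frame of base below 0.012 m and value of joint catch_arm below 1.2 rad), for 0.2 s.
At the end, for the whole second after the job is handed in: Pin flat in the green notch (centres within 10 mm, straight within 0.15 rad), carriage within 9 mm of home at the end stop, catch arm across the track (over 1.45 rad), beaker upright on the carriage's floor; pin, carriage and beaker at rest (horizontal distance between lock_pin and free_notch below 0.01 m and z of each of lock_pin, carriage in the frame of base below 0.012 m and angle between the y axis of lock_pin and the y axis of base, either way round below 0.15 rad and x of carriage in the frame of base above 0.103 m and value of joint catch_arm above 1.45 rad and angle between beaker's own z axis and vertical below 0.15 rad and z of beaker in the frame of carriage below 0.012 m and horizontal distance between beaker and carriage below 0.045 m and linear speed of each of lock_pin, carriage, beaker below 0.02 m/s); the robot touches nothing.
It fails at once if the beaker is tipped (angle between beaker's own z axis and vertical above 0.5 rad).
It fails at once if the petri dish is moved by more than 25 mm (distance of petri_dish from where it was at the start of the episode above 0.025 m).
It fails at once if the timer is moved by more than 25 mm (distance of timer from where it was at the start of the episode above 0.025 m).
It also fails if it takes over 64 s, if anything falls off the work surface, if the arm or the gripper's body presses on something with over 40 N, if the wrist force passes 120 N, or if a joint passes its speed limit or range.

## Working session

There is one attempt and no reset: what is moved stays moved. The work goes in short steps, Python scripts to look and compute and a shell command to move; the robot and the scene stay as the last step left them, time stands still between calls to the robot, and variables do not carry over. Pictures are saved under pics/ and viewed, at most 10 in all, crops included, and the job is handed in when it is done.

```bash
mkdir -p pics; ls; python3 - <<'E'
from bench import manip
import cv2,numpy as np
for n in("side","top"):
    p,d=manip.read_camera(n); cv2.imwrite(f"pics/{n}0.png",p); np.save(f"{n}0.npy",d)
    c=manip.get_calibration(n); print(n,c["camera_matrix"].tolist(),np.round(c["camera_from_world"],3).tolist())
print(manip.state())
E
```

```text
pics
side [[369.9567044785266, 0.0, 255.57919377044675], [0.0, 369.9567044785266, 189.44373231884032], [0.0, 0.0, 1.0]] [[-1.0, 0.0, 0.024, 0.555], [-0.022, 0.406, -0.913, 0.101], [-0.01, -0.914, -0.406, 0.974], [0.0, 0.0, 0.0, 1.0]]
top [[378.4770774567965, 0.0, 256.7171399245686], [0.0, 378.4770774567965, 195.2423039011234], [0.0, 0.0, 1.0]] [[-0.012, -1.0, -0.017, 0.005], [-0.995, 0.013, -0.094, 0.562], [0.094, 0.015, -0.995, 0.952], [0.0, 0.0, 0.0, 1.0]]
{'t': 0.1, 'qpos': array([ 7.56311332e+01,  2.42801875e+01,  9.34287714e+01,  1.19189837e-03,
        6.23717752e+01, -1.08905717e+00]), 'qd': array([ 0.03696322, -0.14422069, -0.25710263, -0.11056549, -0.00579353,
       -0.10057926]), 'joint_torque': array([ 9.32330986e-04, -5.58424437e+01, -2.82444155e+01,  1.64391560e-05,
        3.05153902e-03, -4.94432399e-06]), 'tool_pos': array([0.14342105, 0.6078242 , 0.24761016]), 'tool_rot': array([-1.79919301e+02, -2.58949226e-03,  1.66719635e+02]), 'contact_force': array([0.1325059 , 0.69806219, 0.37006252]), 'wrist_torque': array([-0.02610761, -0.04204016,  0.00686495]), 'grip_force': 0.0, 'width': 0.08531019989324005}
```

View pics/top0.png

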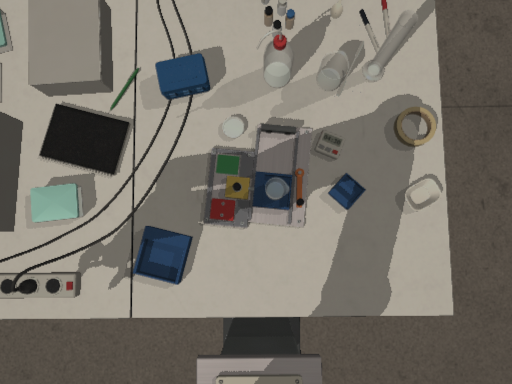

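View pics/side0.png

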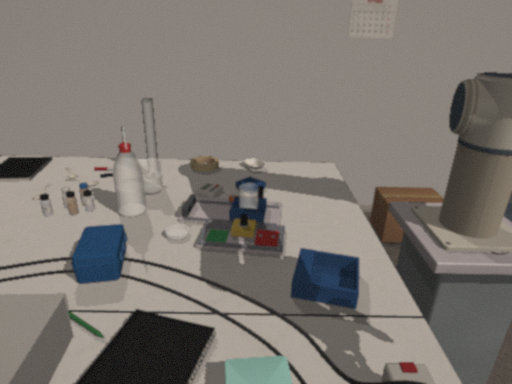

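The top view shows the fixture around (257,175). The candidates for the carriage are the blue tray holding the beaker on the track at (273,190), a large blue tray at (163,254), a small one at (347,191) and a blue box at (183,76). I choose (273,190), since it sits on the track with the beaker and pin. The pin's yellow shoe is at (238,188), green at (228,165) on the far side, red at (223,209), and the catch knob at (300,202). Next come one close crop and the measurements.

```bash
cat > h.py <<'E'
from bench import manip
import cv2,numpy as np
def ray(n,u,v,z):
    c=manip.get_calibration(n);K=c["camera_matrix"];T=c["camera_from_world"];R=T[:3,:3];o=-R.T@T[:3,3]
    d=R.T@np.linalg.solve(K,[u,v,1]);return o+d*(z-o[2])/d[2]
def proj(n,P):
    c=manip.get_calibration(n);q=c["camera_from_world"]@np.r_[P,1];q=c["camera_matrix"]@q[:3];return q[:2]/q[2]
def blobs(p,lo,hi,box,amin=15):
    x0,y0,x1,y1=box;h=cv2.cvtColor(p,cv2.COLOR_BGR2HSV);m=np.zeros(h.shape[:2],np.uint8)
    m[y0:y1,x0:x1]=cv2.inRange(h,lo,hi)[y0:y1,x0:x1]
    n,l,s,c=cv2.connectedComponentsWithStats(m)
    return [(c[i].round(1).tolist(),s[i].tolist()) for i in range(1,n) if s[i,4]>=amin]
COL=dict(green=((45,100,40),(85,255,255)),yellow=((20,110,80),(33,255,255)),orange=((6,130,80),(17,255,255)),blue=((98,110,40),(125,255,255)),black=((0,0,0),(180,255,45)))
def scan(p,box,cols=COL):
    for k in cols: print(k,blobs(p,*COL[k],box))
    h=cv2.cvtColor(p,cv2.COLOR_BGR2HSV);h[...,0]=(h[...,0].astype(int)+90)%180
    print('red',blobs(cv2.cvtColor(h,cv2.COLOR_HSV2BGR),(84,130,60),(94,255,255),box))
E
python3 - <<'E'
from h import *
p=cv2.imread("pics/top0.png");scan(p,(195,115,320,235))
s=cv2.imread("pics/side0.png");print('side');scan(s,(165,165,295,260))
a=cv2.resize(p[115:235,195:320],None,fx=5,fy=5,interpolation=cv2.INTER_CUBIC);cv2.imwrite("pics/crop.png",a)
E
```

```text
green [([227.5, 164.0], [217, 155, 22, 19, 363])]
yellow [([236.9, 187.1], [225, 176, 25, 23, 401])]
orange [([299.0, 182.9], [295, 169, 9, 30, 151])]
blue [([269.6, 191.6], [253, 172, 39, 37, 753])]
black [([270.8, 130.6], [262, 130, 20, 2, 26]), ([288.2, 132.4], [283, 132, 12, 2, 18]), ([283.8, 176.6], [278, 176, 13, 2, 16]), ([236.6, 186.3], [233, 183, 8, 8, 49]), ([299.8, 201.4], [297, 199, 7, 6, 35])]
red [([222.2, 209.2], [210, 199, 25, 22, 446])]
side
green [([217.0, 235.5], [207, 230, 21, 12, 188])]
yellow [([242.8, 228.6], [231, 219, 25, 19, 309])]
orange []
blue [([252.9, 182.1], [237, 178, 28, 9, 84]), ([248.2, 210.6], [230, 198, 35, 24, 338])]
black [([260.1, 191.4], [259, 186, 4, 12, 38]), ([189.2, 207.9], [188, 205, 4, 7, 15]), ([243.5, 218.7], [240, 213, 8, 13, 79])]
red [([266.4, 237.7], [255, 230, 24, 16, 301])]
```

View pics/crop.png

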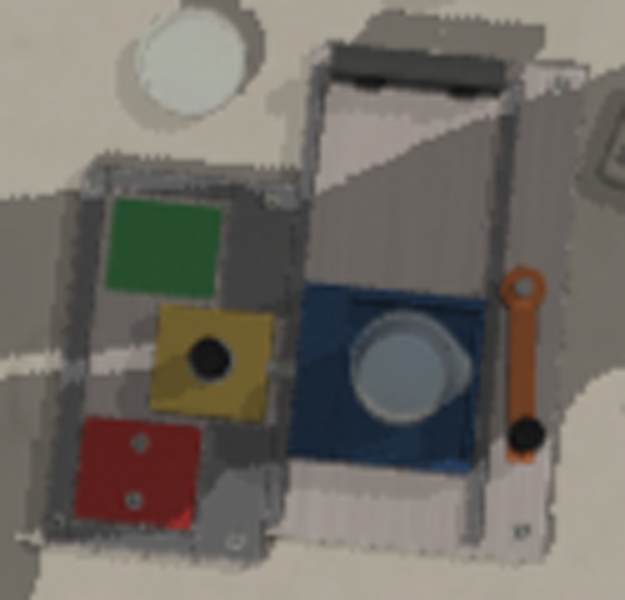

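```bash
python3 - <<'E'
from h import *
g=ray("top",227.5,164.0,.008);r=ray("top",222.2,209.3,.018)
gs=ray("side",217,235.5,.008)
# base: use crop rect for red
d=g-r;print('g',g,gs,'r',r,'len',np.linalg.norm(d[:2]))
yaw=np.arctan2(d[1],d[0]);print('yaw',yaw)
h=ray("top",236.7,186.4,.044);k=ray("top",195+526/5-.4,115+434/5-.4,.061);piv=ray("top",195+522/5-.4,115+288/5-.4,.027)
beak=ray("top",195+405/5,115+366/5,.084)
pc=ray("top",195+190/5,115+62/5,.014)
yel=ray("top",195+213/5-.4,115+361/5-.4,.018)
ends=ray("top",195+418/5-.4,115+66/5-.4,.036)
R=np.array([[np.cos(yaw),-np.sin(yaw)],[np.sin(yaw),np.cos(yaw)]])
o=((g+r)/2)[:2]-R@[0,.1245];print('origin',o)
for n,P in dict(post=h,shoe=yel,knob=k,piv=piv,beak=beak,petri=pc,stop=ends).items(): print(n,P[:2].round(4),'base',(R.T@(P[:2]-o)).round(4))
cs=[ray("top",195+u/5-.4,115+v/5-.4,.030) for u,v in((305,284),(487,299),(472,472),(289,456))];print('carr',[(R.T@(c[:2]-o)).round(3).tolist() for c in cs])
h2=ray("side",243.5,216,.044)
print('post side',h2)
E
```

```text
g [0.64790638 0.07512722 0.008     ] [0.64818931 0.07755856 0.008     ] r [0.52696581 0.08856956 0.018     ] len 0.12168532628545994
yaw -0.11069399111919315
origin [ 0.57368282 -0.04188963]
post [0.5833 0.0486] base [-0.0004  0.091 ]
shoe [0.5854 0.0491] base [0.0016 0.0917]
knob [ 0.5416 -0.1092] base [-0.0245 -0.0705]
piv [ 0.6202 -0.1122] base [ 0.054  -0.0648]
beak [ 0.5728 -0.0499] base [ 0.    -0.008]
petri [0.7454 0.0594] base [0.1595 0.1197]
stop [ 0.7362 -0.06  ] base [ 0.1635 -0.    ]
carr [[0.045, 0.047], [0.046, -0.047], [-0.044, -0.047], [-0.045, 0.047]]
post side [0.58561358 0.04246392 0.044     ]
```

```bash
cat >> h.py <<'E'
from scipy.spatial.transform import Rotation as Ro
O=np.array([0.5737,-0.0419]);YAW=-0.1107
B=np.array([[np.cos(YAW),-np.sin(YAW)],[np.sin(YAW),np.cos(YAW)]])
def b2w(x,y):return O+B@[x,y]
def w2b(P):return B.T@(np.array(P)[:2]-O)
def go(bx,by,z,psi):
    "base mm, world z mm, tool yaw deg -> turn (rad) and shift (mm) in tool axes"
    s=manip.state();R=Ro.from_euler('xyz',s["tool_rot"],degrees=True);T=Ro.from_euler('xyz',[180,0,psi],degrees=True)
    P=np.r_[b2w(bx/1e3,by/1e3),z/1e3];print('turn',(R.inv()*T).as_rotvec().round(3),'shift',(R.inv().apply(P-s["tool_pos"])*1e3).round(1))
E
python3 - <<'E'
from h import *
print(w2b(ray("top",236.7,186.4,.052)),w2b(ray("top",237.2,186.8,.026)))
go(0,91,150,83.66)
E
```

```text
[-0.0013159   0.09036412] [0.00065613 0.09107489]
turn [-1.00e-03  1.00e-03  1.45e+00] shift [-557.  -443.    98.2]
```

```bash
python3 -m pendant '[[0,0,0.18,-45,-36,0,1],[0,0,0.36,-90,-72,0,1],[0,0,0.54,-135,-108,0,1],[0,0,0.72,-180,-144,0,1],[0,0,0.9,-225,-180,10,1],[0,0,1.08,-270,-216,20,1],[0,0,1.26,-315,-252,30,1],[0,0,1.4,-360,-288,40,1]]' 25
python3 -c "
from h import *
go(0,91,150,83.66)"
```

```text
t: 1.1
tool_pos: [0.4286, 0.2436, 0.208]
tool_rot: [180.0, -0.0, 86.2]
contact_force: [0.2, 1.2, -1.0]
width: 0.0853
grip_force: 0.0
turn [ 0.    -0.     0.045] shift [-184.4  167.7   58. ]
```

```bash
python3 -m pendant '[[0,0,0.01,-40,36,12,1],[0,0,0.02,-80,72,25,1],[0,0,0.03,-120,108,38,1],[0,0,0.045,-160,145,50,1],[0,0,0.045,-184,168,58,1],[0,0,0.045,-184,168,58,1]]'
python3 -c "
from h import *
s=manip.state();print(s['tool_pos'],s['tool_rot']);go(0,91,48,83.66)
for n in('top','side'):
    p,d=manip.read_camera(n);cv2.imwrite(f'pics/{n}1.png',p);print(n,proj(n,np.r_[b2w(0,.091),.052]))
s=cv2.imread('pics/side1.png')[100:270,150:320];t=cv2.imread('pics/top1.png')[100:270,180:350]
cv2.imwrite('pics/c1.png',cv2.resize(np.hstack([t,s]),None,fx=2.3,fy=2.3,interpolation=2))
"
```

```text
t: 1.85
tool_pos: [0.585, 0.0495, 0.1493]
tool_rot: [-179.9, 0.0, 83.8]
contact_force: [-0.2, -0.1, 0.1]
width: 0.0854
grip_force: 0.0
[0.58497347 0.04945917 0.14927514] [-1.79946266e+02  1.79166877e-02  8.37540345e+01]
turn [-0.001  0.     0.002] shift [ -1.   -1.  101.3]
top [236.50370143 185.86065292]
side [244.22328442 214.29245047]
```

View pics/c1.png

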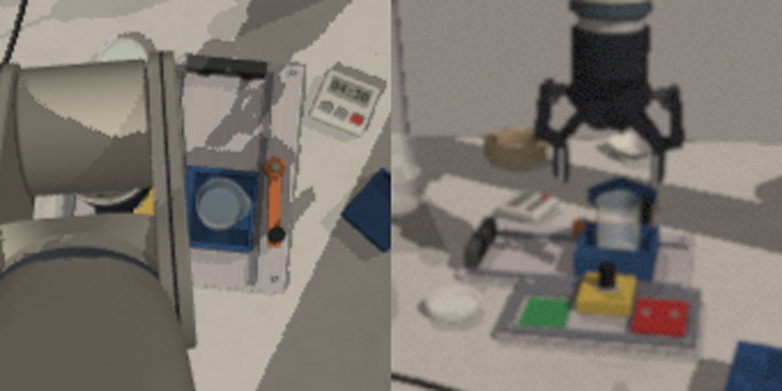

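The side view (right half of the crop) shows the open fingers at columns 560 and 660, centred over the post at (607,275), and nothing is disturbed. I go down and close.

```bash
python3 -m pendant '[[0,0,0,-1,-1,40,1],[0,0,0,-1,-1,75,1],[0,0,0,-1,-1,101,1],[0,0,0,-1,-1,101,0.6],[0,0,0,-1,-1,101,0.2],[0,0,0,-1,-1,101,0.1],[0,0,0,-1,-1,101,0.1],[0,0,0,-1,-1,101,0.1]]' 25
python3 -m pendant '[[0,0,0,0,0,0,0.1],[0,0,0,0,0,0,0.1],[0,0,0,0,0,0,0.1]]'
python3 -c "
from h import *
s=manip.state();print(w2b(s['tool_pos']));go(0,124.5,48,83.66)"
```

```text
t: 2.95
tool_pos: [0.584, 0.0507, 0.0507]
tool_rot: [179.9, -0.0, 83.9]
contact_force: [-1.5, 0.9, 4.8]
width: 0.0188
grip_force: 24.3
t: 3.32
tool_pos: [0.5841, 0.0507, 0.0508]
tool_rot: [179.9, -0.0, 83.9]
contact_force: [-0.9, 0.2, 6.5]
width: 0.0188
grip_force: 24.3
[7.17382437e-05 9.31332890e-02]
turn [ 0.002 -0.001  0.004] shift [31.4  0.1  2.8]
```

```bash
python3 -m pendant '[[0,0,0,0,0,-2,0.1],[0,0,0,8,0,-2,0.1],[0,0,0,16,0,-2,0.1],[0,0,0,24,0,-2,0.1],[0,0,0,30,0,-2,0.1],[0,0,0,33,0,-2,0.1],[0,0,0,33,0,-2,0.1]]'
python3 -c "
from h import *
s=manip.state();print(w2b(s['tool_pos']))
for n in('top','side'):
    p,d=manip.read_camera(n);cv2.imwrite(f'pics/{n}2.png',p);scan(p,(165,165,295,260),['yellow','green','blue'])
for y in(.091,.12,.1245): print(proj('side',np.r_[b2w(0,y),.026]))
cv2.imwrite('pics/c2.png',cv2.resize(cv2.imread('pics/side2.png')[160:270,165:305],None,fx=5,fy=5,interpolation=2))
"
```

```text
t: 4.2
tool_pos: [0.5865, 0.0835, 0.0512]
tool_rot: [-180.0, 0.0, 83.9]
contact_force: [0.3, -0.0, -2.8]
width: 0.0185
grip_force: 24.6
[-0.00115596  0.12608044]
yellow []
green []
blue [([269.7, 191.4], [253, 172, 39, 37, 785])]
red []
yellow [([242.6, 236.3], [229, 226, 27, 19, 329])]
green [([217.2, 235.4], [207, 230, 21, 12, 197])]
blue [([242.2, 213.3], [238, 208, 9, 13, 77]), ([258.8, 216.0], [253, 208, 12, 14, 85])]
red [([266.6, 237.6], [255, 230, 24, 16, 316])]
[244.10430227 223.62618107]
[242.43022922 229.49954516]
[242.16149643 230.44237468]
```

View pics/c2.png

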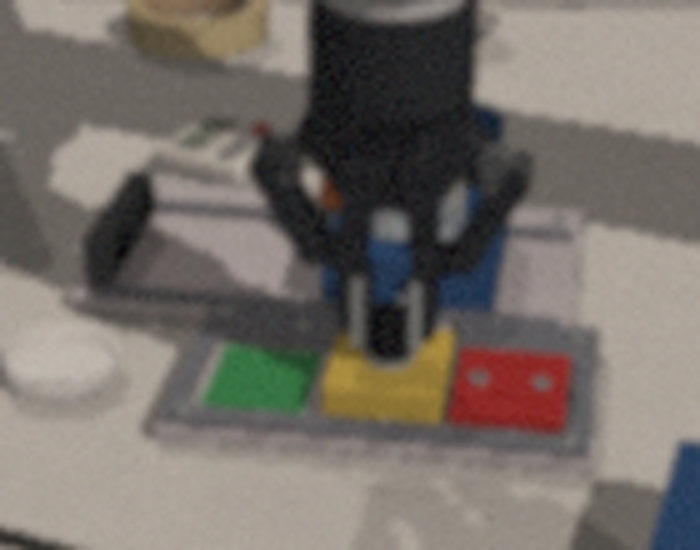

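```bash
python3 -m pendant '[[0,0,0,0,8,1,0.1],[0,0,0,0,18,1,0.1],[0,0,0,0,28,1,0.1],[0,0,0,0,38,1,0.1],[0,0,0,0,48,1,0.1],[0,0,0,0,57,1,0.1],[0,0,0,0,62,1,0.1],[0,0,0,0,62,1,0.1]]'
python3 -c "
from h import *
s=manip.state();print(w2b(s['tool_pos']))
for n in('side',):
    p,d=manip.read_camera(n);cv2.imwrite(f'pics/{n}3.png',p);scan(p,(165,165,295,260),['yellow','green'])
print(proj('side',np.r_[b2w(0.06,.1245),.026]))
"
```

```text
t: 5.3
tool_pos: [0.6487, 0.0765, 0.0508]
tool_rot: [-180.0, -0.0, 83.9]
contact_force: [-4.3, 0.1, 5.5]
width: 0.0188
grip_force: 25.4
[0.06146267 0.12594013]
yellow [([216.3, 234.2], [203, 224, 27, 18, 317])]
green []
red [([266.6, 237.6], [255, 230, 24, 16, 314])]
[217.41309724 228.53143756]
```

```bash
python3 -m pendant '[[0,0,0,0,-1,-1,0.3],[0,0,0,0,-1,-1,0.5],[0,0,0,0,-1,-1,0.5],[0,0,0,0,-1,-40,0.5],[0,0,0,0,-1,-100,0.3],[0,0,0,0,-1,-100,0]]'
python3 -c "
from h import *
s=manip.state();print(w2b(s['tool_pos']),s['qpos']);go(-85,0,150,-6.34)
p,d=manip.read_camera('side');cv2.imwrite('pics/side4.png',p);scan(p,(165,165,295,260),['yellow','green','black'])
print(proj('side',np.r_[b2w(0.062,.1245),.052]))
cv2.imwrite('pics/c4.png',cv2.resize(p[160:270,165:305],None,fx=5,fy=5,interpolation=2))
"
```

```text
t: 6.1
tool_pos: [0.6508, 0.0772, 0.1556]
tool_rot: [179.5, -0.1, 83.9]
contact_force: [0.3, -0.6, -0.8]
width: 0.0084
grip_force: 0.0
[0.0634855  0.12688375] [ 5.72532025e+00  3.27356026e+01  9.30576183e+01 -4.10140228e-03
  5.36472903e+01  1.17971277e+01]
turn [ 0.006 -0.009  1.576] shift [-126.2 -149.1    3.9]
yellow [([216.3, 233.4], [203, 224, 28, 19, 357])]
green []
black [([206.5, 168.1], [197, 165, 16, 14, 79]), ([222.1, 169.5], [218, 165, 13, 18, 83]), ([260.6, 190.2], [259, 185, 5, 12, 48]), ([186.5, 209.7], [183, 205, 9, 11, 45]), ([216.4, 224.3], [214, 220, 6, 10, 55])]
red [([266.7, 237.7], [255, 230, 24, 16, 313])]
[216.38472217 218.92888614]
```

View pics/c4.png

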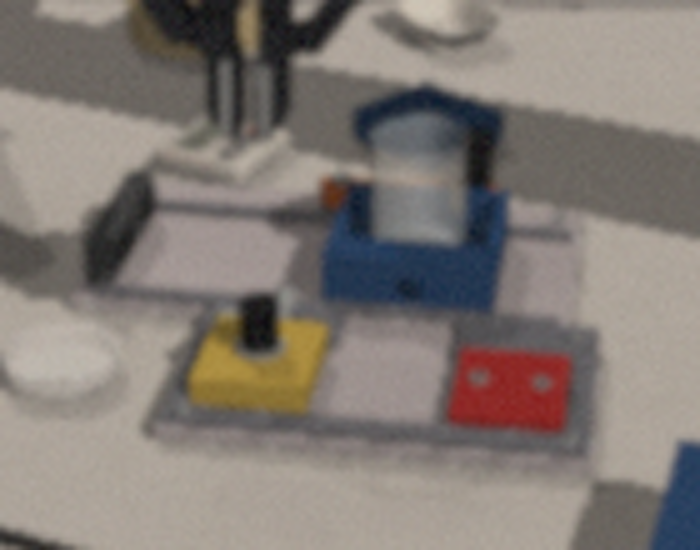

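The pin is seated in the green notch: the yellow shoe is at (260,360) in the crop and no green shows. The carriage and its beaker have not moved. Next I go round behind the carriage.

```bash
python3 -m pendant '[[0,0,0.18,-10,-20,0,0],[0,0,0.36,-26,-40,0,0],[0,0,0.54,-42,-60,0,0],[0,0,0.72,-60,-80,0,0],[0,0,0.9,-80,-100,0,0],[0,0,1.08,-100,-120,0,0],[0,0,1.26,-118,-138,2,0],[0,0,1.44,-126,-149,4,0]]'
python3 -c "
from h import *
go(-85,0,43,-6.34)"
```

```text
t: 7.15
tool_pos: [0.4838, -0.0333, 0.1451]
tool_rot: [-180.0, 0.2, 1.0]
contact_force: [-0.7, 0.2, 0.1]
width: -0.0002
grip_force: 0.0
turn [-0.     0.003  0.129] shift [  5.7  -0.6 102. ]
```

```bash
python3 -m pendant '[[0,0,0.13,5,-1,40,0],[0,0,0.13,5,-1,80,0],[0,0,0.13,5,-1,102,0],[0,0,0.13,5,-1,102,0]]'
python3 -c "
from h import *
s=manip.state();print(w2b(s['tool_pos'])*1e3,s['contact_force']);go(-60,0,43,-6.34);go(56,0,43,-6.34)"
```

```text
t: 7.65
tool_pos: [0.4886, -0.0314, 0.042]
tool_rot: [180.0, 0.3, -6.0]
contact_force: [0.4, -0.1, 0.6]
width: 0.0005
grip_force: 0.0
[-85.7712797    1.03597003] [ 0.4280305  -0.08664906  0.55606966]
turn [0.    0.006 0.005] shift [25.8  1.2 -1.1]
turn [0.    0.006 0.005] shift [141.8   1.8  -1.8]
```

```bash
python3 -m pendant '[[0,0,0,8,1,-1,0],[0,0,0,14,1,-1,0],[0,0,0,19,1,-1,0],[0,0,0,23,1,-1,0],[0,0,0,28,1,-1,0],[0,0,0,33,1,-1,0],[0,0,0,38,1,-1,0],[0,0,0,44,1,-1,0]]'
python3 -m pendant '[[0,0,0,6,0,0,0],[0,0,0,12,0,0,0],[0,0,0,18,0,0,0],[0,0,0,24,0,0,0],[0,0,0,29,0,0,0],[0,0,0,33,0,0,0],[0,0,0,35,0,0,0],[0,0,0,35,0,0,0]]'
python3 -c "
from h import *
s=manip.state();print(w2b(s['tool_pos'])*1e3,s['contact_force']);go(56,0,43,-6.34)
for n in('top','side'):
    p,d=manip.read_camera(n);cv2.imwrite(f'pics/{n}5.png',p);scan(p,(165,120,310,260),['blue','yellow'])
s=cv2.imread('pics/side5.png')[100:270,150:320];t=cv2.imread('pics/top5.png')[100:270,180:350]
cv2.imwrite('pics/c5.png',cv2.resize(np.hstack([t,s]),None,fx=2.3,fy=2.3,interpolation=2))
"
```

```text
t: 8.65
tool_pos: [0.5312, -0.0369, 0.0448]
tool_rot: [180.0, 0.4, -6.0]
contact_force: [-7.9, 1.1, 6.1]
width: -0.0001
grip_force: 4.0
t: 9.65
tool_pos: [0.5669, -0.0406, 0.0448]
tool_rot: [180.0, 0.3, -6.0]
contact_force: [-5.6, 0.5, 4.9]
width: 0.0003
grip_force: 3.3
[-6.9394321   0.51487809] [-5.59788931  0.46779132  4.93200641]
turn [0.    0.005 0.006] shift [62.9  0.9  1.5]
blue [([175.9, 245.7], [165, 230, 26, 30, 634])]
yellow [([226.8, 163.1], [215, 152, 25, 23, 423])]
red [([221.2, 209.1], [210, 198, 24, 23, 428])]
blue [([241.6, 184.2], [238, 181, 7, 9, 25]), ([261.1, 183.5], [259, 182, 5, 4, 15]), ([229.0, 210.8], [212, 197, 35, 23, 455]), ([304.6, 255.0], [299, 250, 11, 10, 92])]
yellow [([216.3, 233.3], [203, 224, 27, 18, 354])]
red [([266.7, 237.7], [255, 230, 24, 16, 317])]
```

View pics/c5.png

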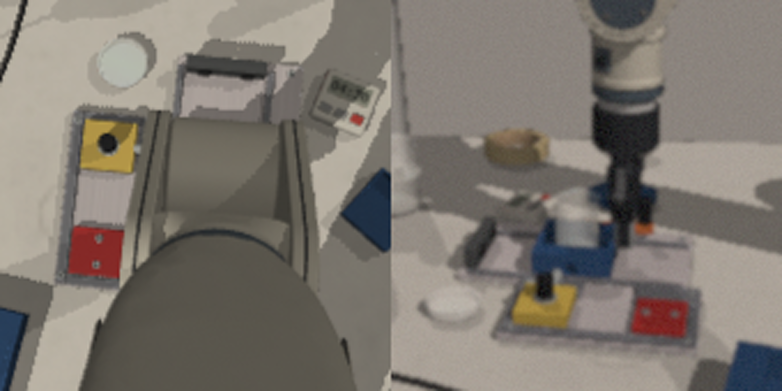

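The carriage is moving, with the beaker upright at (575,220) in the crop. I keep pushing to the stop.

```bash
python3 -m pendant '[[0,0,0,5,0,0,0],[0,0,0,11,0,0,0],[0,0,0,17,0,0,0],[0,0,0,23,0,0,0],[0,0,0,29,0,0,0],[0,0,0,35,0,0,0],[0,0,0,40,0,0,0],[0,0,0,44,0,0,0]]'
python3 -m pendant '[[0,0,0,4,0,0,0],[0,0,0,8,0,0,0],[0,0,0,12,0,0,0],[0,0,0,15,0,0,0]]'
python3 -m pendant '[[0,0,0,2,0,0,0],[0,0,0,3,0,0,0]]'
python3 -c "
from h import *
s=manip.state();print(w2b(s['tool_pos'])*1e3,s['contact_force'])"
```

```text
t: 10.75
tool_pos: [0.6106, -0.0453, 0.0447]
tool_rot: [180.0, 0.3, -6.0]
contact_force: [-7.6, 0.8, 6.1]
width: -0.0003
grip_force: 3.9
t: 11.25
tool_pos: [0.6255, -0.0468, 0.0447]
tool_rot: [180.0, 0.3, -6.0]
contact_force: [-7.5, -0.1, 5.5]
width: -0.0003
grip_force: 3.8
t: 11.5
tool_pos: [0.6284, -0.0471, 0.0447]
tool_rot: [180.0, 0.3, -6.0]
contact_force: [-8.4, 0.0, 5.6]
width: -0.0
grip_force: 3.9
[54.89907416  0.82005545] [-8.36108364  0.01626011  5.60824927]
```

```bash
python3 -m pendant '[[0,0,0,1.5,0,0,0],[0,0,0,2,0,0,0]]'; python3 -m pendant '[[0,0,0,1.5,0,0,0],[0,0,0,2,0,0,0]]';python3 -c "
from h import *
s=manip.state();print(w2b(s['tool_pos'])*1e3,s['contact_force'])
p,d=manip.read_camera('side');scan(p,(165,120,310,260),['blue'])
for b in((.112+.045,.047),(.112-.045,.047)): print(proj('side',np.r_[b2w(*b),.038]))
cv2.imwrite('pics/c6.png',cv2.resize(p[160:270,165:305],None,fx=5,fy=5,interpolation=2))
"
```

```text
t: 11.75
tool_pos: [0.6297, -0.0473, 0.0447]
tool_rot: [180.0, 0.4, -6.0]
contact_force: [-10.7, 0.9, 7.2]
width: 0.0001
grip_force: 5.1
t: 12.0
tool_pos: [0.6298, -0.0473, 0.0447]
tool_rot: [180.0, 0.6, -6.0]
contact_force: [-16.8, 2.0, 12.9]
width: 0.0002
grip_force: 8.3
[56.35279939  0.85182074] [-16.8017186    2.02879397  12.9219263 ]
blue [([249.5, 184.7], [237, 179, 27, 14, 210]), ([204.8, 209.3], [187, 195, 37, 24, 468]), ([304.7, 254.8], [299, 250, 11, 10, 94])]
red [([266.8, 237.7], [255, 230, 24, 16, 315])]
[186.71516572 206.8647175 ]
[220.78568956 209.32969255]
```

View pics/c6.png

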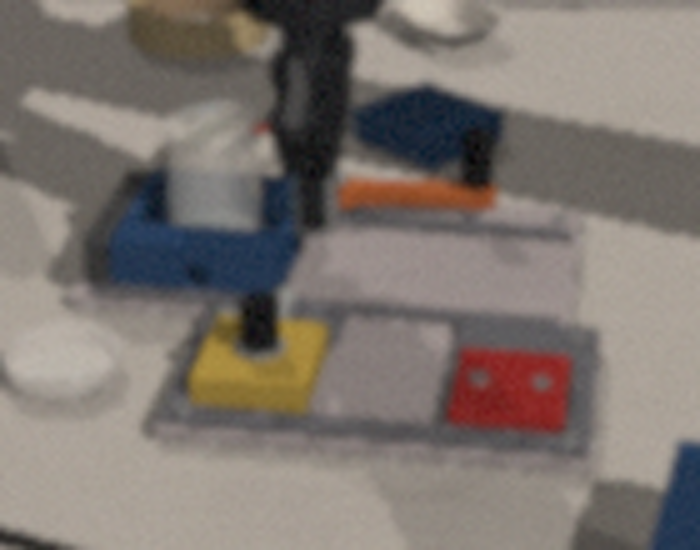

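The carriage is home: it stalled at the stop with the blue side between columns 187 and 221, as predicted, and the beaker is upright. I back off and go to the knob.

```bash
python3 -m pendant '[[0,0,0,-10,0,0,0],[0,0,0,-30,0,0,0],[0,0,0,-40,0,-30,0],[0,0,0,-50,0,-80,0],[0,0,0,-60,0,-105,0],[0,0,0,-60,0,-105,0.3]]'; python3 -c "
from h import *
go(-24,-71,120,83.66)"
```

```text
t: 12.8
tool_pos: [0.5762, -0.0415, 0.1525]
tool_rot: [-180.0, -0.3, -6.0]
contact_force: [0.7, 0.3, 0.0]
width: 0.0176
grip_force: 0.0
turn [ 0.003 -0.004 -1.565] shift [-27.   71.5  32.3]
```

```bash
python3 -m pendant '[[0,0,-0.18,-4,10,0,0.6],[0,0,-0.36,-8,20,0,0.6],[0,0,-0.54,-12,30,0,0.6],[0,0,-0.72,-16,40,0,0.6],[0,0,-0.9,-20,50,0,0.6],[0,0,-1.08,-24,60,10,0.6],[0,0,-1.26,-27,71,20,0.6],[0,0,-1.44,-27,71,30,0.6]]'; python3 -c "
from h import *
go(-24,-71,58,83.66)"
```

```text
t: 13.8
tool_pos: [0.5404, -0.1098, 0.1187]
tool_rot: [-179.9, 0.0, 76.8]
contact_force: [-0.3, -0.5, -0.1]
width: 0.0511
grip_force: 0.0
turn [-0.001  0.    -0.12 ] shift [ 0.4  1.7 60.7]
```

```bash
python3 -m pendant '[[0,0,-0.12,0,2,30,0.6],[0,0,-0.12,0,2,60,0.6],[0,0,-0.12,0,2,60,0.6],[0,0,-0.12,0,2,60,0.3],[0,0,-0.12,0,2,60,0.1],[0,0,-0.12,0,2,60,0.1],[0,0,-0.12,0,2,60,0.1]]' 25; python3 -c "
from h import *
s=manip.state();print(w2b(s['tool_pos'])*1e3,s['contact_force'])"
```

```text
t: 14.68
tool_pos: [0.5426, -0.1097, 0.0612]
tool_rot: [-180.0, 0.0, 83.4]
contact_force: [-4.8, 0.5, 6.6]
width: 0.0169
grip_force: 24.8
[-23.45831327 -70.87237022] [-4.79037582  0.51074199  6.58254166]
```

```bash
python3 -m pendant '[[0,0,0.1,8,0,0,0.1],[0,0,0.2,15.5,0.5,0,0.1],[0,0,0.3,23,2,0,0.1],[0,0,0.4,30.5,4.5,0,0.1],[0,0,0.5,38,7.5,0,0.1],[0,0,0.6,45,11,0,0.1],[0,0,0.7,51.5,15.5,0,0.1],[0,0,0.8,57.5,20.5,0,0.1]]'; python3 -c "
from h import *
s=manip.state();b=w2b(s['tool_pos'])*1e3;print(b,s['contact_force'],np.arctan2(b[1]+66,54-b[0]),np.hypot(b[1]+66,54-b[0]))
for a in(.84,.94,1.04,1.14,1.24,1.34,1.44,1.54,1.571):
    print(a);go(54-78*np.cos(a),-66+78*np.sin(a),60,83.4-np.degrees(a+.06))"
```

```text
t: 15.68
tool_pos: [0.5689, -0.0541, 0.0612]
tool_rot: [-179.9, 0.1, 37.3]
contact_force: [-5.5, 3.6, 8.8]
width: 0.0169
grip_force: 25.0
[ -3.40827105 -12.64749541] [-5.52640417  3.61103177  8.84377978] 0.7487971627799562 78.37218467324047
0.84
turn [-0.002  0.001  0.095] shift [7.1 0.3 1.2]
0.94
turn [-0.002  0.001  0.195] shift [14.9  0.9  1.2]
1.04
turn [-0.002  0.001  0.295] shift [22.6  2.3  1.2]
1.14
turn [-0.002  0.001  0.395] shift [30.1  4.5  1.1]
1.24
turn [-0.002  0.001  0.495] shift [37.3  7.4  1.1]
1.34
turn [-0.002  0.001  0.595] shift [44.2 11.   1.1]
1.44
turn [-0.001  0.002  0.695] shift [50.7 15.3  1.1]
1.54
turn [-0.001  0.002  0.795] shift [56.8 20.2  1.1]
1.571
turn [-0.001  0.002  0.826] shift [58.6 21.8  1.1]
```

```bash
python3 -m pendant '[[0,0,0.1,7,0.3,-1,0.1],[0,0,0.2,15,1,-1,0.1],[0,0,0.3,22.5,2.5,-1,0.1],[0,0,0.4,30,4.5,-1,0.1],[0,0,0.5,37.5,7.5,-1,0.1],[0,0,0.6,44,11,-1,0.1],[0,0,0.7,50.5,15.5,-1,0.1],[0,0,0.8,57,20,-1,0.1]]';  python3 -m pendant '[[0,0,0.02,1,0.5,0,0.1],[0,0,0.03,2.5,1,0,0.1],[0,0,0.03,2.5,1,0,0.1]]'; python3 -c "
from h import *
s=manip.state();b=w2b(s['tool_pos'])*1e3;print(b,s['contact_force'],np.arctan2(b[1]+66,54-b[0]),np.hypot(b[1]+66,54-b[0]))"
```

```text
t: 16.68
tool_pos: [0.6269, -0.0348, 0.0614]
tool_rot: [-179.9, 0.1, -8.5]
contact_force: [-3.2, 3.0, -1.0]
width: 0.017
grip_force: 24.8
t: 17.05
tool_pos: [0.629, -0.0353, 0.0614]
tool_rot: [-179.8, 0.1, -10.1]
contact_force: [-2.8, 11.9, 0.8]
width: 0.0169
grip_force: 25.0
[54.25270267 12.71646718] [-2.81679586 11.90026211  0.77233456] 1.5740066056042517 78.71687280028847
```

```bash
python3 -m pendant '[[0,0,0,1.5,0.5,0,0.1],[0,0,0,2,0.5,0,0.1]]'; python3 -m pendant '[[0,0,0,0,0,0,0.3],[0,0,0,-0.5,0,0,0.5],[0,0,0,-0.5,0,0,0.5],[0,0,0,-0.5,0,-40,0.5],[0,0,0,-0.5,0,-90,0.5],[0,0,0,-40,0,-110,0.5],[0,0,0,-100,0,-120,0.5],[0,0,0,-150,0,-130,0.5]]'; python3 -m pendant '[[0,0,0,0,60,0,0.5],[0,0,0,0,120,0,0.5],[0,0,0,0,180,0,0.5],[0,0,0,0,240,0,0.5],[0,0,0,0,300,0,0.5],[0,0,0,0,300,0,0.5]]'
python3 -c "
from h import *
for n in('top','side'):
    p,d=manip.read_camera(n);cv2.imwrite(f'pics/{n}7.png',p);scan(p,(195,115,320,235) if n=='top' else (165,165,295,260),['blue','yellow','orange','black'])
p=cv2.imread('pics/top7.png')
print('knob',proj('top',np.r_[b2w(.054,.012),.061]))
a=cv2.resize(p[115:235,195:320],None,fx=3.2,fy=3.2,interpolation=2);b=cv2.resize(cv2.imread('pics/side7.png')[150:270,165:290],None,fx=3.2,fy=3.2,interpolation=2)
cv2.imwrite('pics/c7.png',np.hstack([a,b]))
"
```

```text
t: 17.3
tool_pos: [0.6292, -0.0353, 0.0613]
tool_rot: [-179.8, 0.3, -10.1]
contact_force: [-8.7, 15.4, 5.2]
width: 0.0165
grip_force: 25.6
t: 18.3
tool_pos: [0.4819, -0.0122, 0.1918]
tool_rot: [180.0, -0.0, -10.1]
contact_force: [0.2, 0.1, -0.0]
width: 0.0428
grip_force: 0.0
t: 19.05
tool_pos: [0.4309, -0.3118, 0.1917]
tool_rot: [179.9, -0.1, -10.3]
contact_force: [-1.0, 0.8, 0.2]
width: 0.043
grip_force: 0.0
blue [([272.8, 150.2], [257, 129, 38, 38, 721])]
yellow [([226.8, 163.0], [215, 152, 25, 23, 422])]
orange [([288.0, 171.4], [272, 168, 32, 10, 164])]
black [([289.0, 128.8], [282, 126, 14, 6, 57]), ([291.1, 135.5], [287, 134, 8, 7, 22]), ([226.5, 161.7], [223, 158, 8, 8, 44]), ([270.3, 167.4], [267, 164, 11, 8, 47])]
red [([222.0, 209.2], [210, 198, 25, 23, 464])]
blue [([250.7, 184.6], [238, 178, 27, 15, 261]), ([205.8, 209.0], [187, 196, 39, 23, 485])]
yellow [([216.2, 233.3], [203, 224, 28, 19, 357])]
orange [([232.7, 200.1], [231, 196, 6, 11, 35]), ([227.0, 210.8], [225, 209, 6, 5, 25])]
black [([226.7, 202.6], [224, 197, 6, 12, 61]), ([216.5, 223.8], [214, 219, 6, 11, 60])]
red [([266.6, 237.6], [255, 230, 24, 16, 313])]
knob [269.75996057 167.18205205]
```

View pics/c7.png

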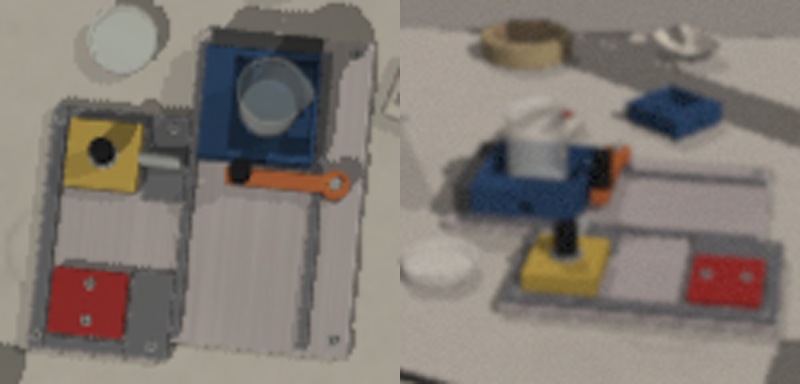

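The final view shows everything in place. The pin is in the green notch at (103,155), the carriage is at the stop with the beaker standing at (273,97), and the orange arm lies square across behind it with its knob at (238,172). The arm is clear of everything.

```bash
python3 -c "
from bench import manip
print(manip.hand_in())"
```

```text
the job is handed in; nothing more can be done
None
```

The job is handed in at about 19 s of the 64 s allowed; the last pictures show the pin in the green notch, the carriage home with the beaker standing, the catch arm square across the track, and the robot clear, but the hand-in gave no verdict.

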